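# Start a cure in the UV cabinet

### The arm

A 6-joint arm with a two-finger parallel gripper is mounted at the origin on the work surface. World frame = base frame: x ahead of the robot, y to its left, z up, the work surface at z = 0. Lengths are in m, angles in rad, forces in N, time in s.
With the tool pointing down it reaches from about 0.275 to 0.75 m from the base axis. Payload 10.2 kg.
Tool frame: the origin (TCP) lies midway between the tips of the shut fingers; the grasp point (between the pads) lies 19 mm behind it (ctrl.grasp_offset is the distance from the TCP to the grasp point, in m); z points along the fingers, y is the line along which they close (so a half turn about z gives the same grasp; the last joint's range is limited). The gripper opens to 85 mm and grips with 20 to 120 N. Pads are 22 mm wide; open, the fingers measure 114 mm over their backs; the gripper's body (76 mm by 85 mm) begins 54 mm behind the grasp point. The pads swing forward as they close: fully open they stand 13 mm farther back than shut.
Start: joints at [-1.522, 0.313, 1.498, -0, 1.331, -0.223], TCP at [0.141, -0.506, 0.231] pointing down, gripper open.
Joint ranges: [-2.94, 2.94], [-0.97, 2.17], [0.19, 2.56], [-1.23, 4.37], [0.02, 3.11], [-2.88, 2.88]. Speed limits (rad/s): [2.39, 2.39, 3.01, 3.14, 3.14, 3.14].

### API

Orientations are given as a unit quaternion [w, x, y, z].
In Python, from workcell import ctrl gives the robot as it stands.
- The arm moves only by the tool send_rows, never from a script. Its argument "targets" is a list that holds one entry, the list of rows, each a list of 7 numbers: the shift along the world's x, y, z in m, then the turn, a rotation vector about the world's x, y, z in rad, then the closure, from -1 (fully open) to 1 (shut). A call has 1 to 10 rows; each row shifts and turns the commanded pose from where the row before left it; what a row does not reach is not made up. A row lasts 1/8 s, in which the tool goes at most 62.5 mm and 10.7 degrees, less where a joint would pass 70% of its speed; a pose out of reach is approached as far as the arm can. A call is refused whole if a number of a shift passes 0.0625 or a number of a turn 0.188, either way. A call with a gripper value outside its range is refused whole. The fingers move at their own pace and stop on an object; "grip_force" is the grip in N (left out, the last holds). Time passes only in rows, so rows that do not move let the fingers close. It gives the time, the measured TCP pose, the force, the opening and the grip force at its end, in the units of the state.
- ctrl.get_obs(): the state, without advancing time (a new reading comes with each control period).
- ctrl.capture(name): name is "scene" or "top"; returns the picture (420x560x3 uint8, blue, green, red); there is no depth.
- ctrl.camera_model(name): a dict with "fov_y" (degrees; the focal length in pixels is half the picture's height over the tangent of half this angle, whatever the lens; pixels are square), "cx", "cy" (the principal point, pixels), "camera_from_world" (4x4, takes a point from world to camera coordinates). Camera axes: x right, y down, z forward; pixel columns grow to the right and rows downward; lengths in m; the calibration is good to about 2 mm. A picture is of the moment at which its call begins. camera_model takes no time and is no camera call.
- ctrl.job_done(): hands the job in; it is judged then, once.
The state is a dict: "t": time; "joint_positions": joint angles; "joint_vel": joint speeds; "joint_efforts": joint torques, N m; "tcp_pos": TCP position; "eef_rot": TCP orientation; "force": force on the tool from outside, world axes, zero at the start; "ft_torque": the same for the moment, N m; "opening": finger opening in m; "grip_force": force on a finger pad.
Only numpy, scipy, OpenCV 4.12 (cv2) and the standard library are available. Lean on these libraries where they do the work, as an engineer would, in place of code of your own. Each camera call takes 0.05 s, during which the arm holds its last target. There are 200 camera calls.

### The job

Two freshly filled sign pieces are waiting on the half-out tray of the UV curing cabinet: using only your fingertips, push the tray gently and fully home, then push the cabinet's door shut, then press the START button (the larger of the two round buttons, at the right-hand end of the sloping panel) all the way down and let it go. The resin is wet, so do not touch or jolt the sign pieces, do not lift the tray or pull it out further, do not slam tray or door, leave the STOP button alone, and leave everything else where it is.

Things in the scene. Friction and masses are not known exactly. Their poses are not given: they have to be found in the camera images.
- cabinet: White steel UV cabinet, fixed, 320 deep (x) x 280 wide (y) x 225 high. Origin: centre of its underside on the bench; -x is where its front looks, +y its left end seen by the robot. Front face at x = -160 up to 190 high; above it a panel slopes back 30 degrees from horizontal, up to 225 high at x = -100. Chamber opening 220 wide (y -110 to 110), from 40 to 175 high.
- tray: Loose aluminium tray, 240 long (x) x 214 wide (y), rims 20 high, about 0.35 to 0.7 kg. Origin: centre of its underside, 70 above the bench; axes as the cabinet's. Slides along x in runners with anti-tilt rails and 3 mm side play, friction 3 to 6 N. Starts 50 to 100 out. Home = against a rigid stop: origin at x = -28 mm in the cabinet's frame, front face 12 mm behind the cabinet's front.
- tray_front (a point): Centre of the outer face of the tray's upright front plate (plate 180 wide, 36 high, top edge 106 mm above the bench); this point is 88 mm above the bench, 120 mm ahead (-x) of the tray's origin.
- door (a joint): Opening angle of the cabinet's door, rad: 0 shut, 1.57 square to the front, stop at 2.0; starts at 1.5 to 1.9. White frame with amber window, 256 wide x 168 high x 18 thick, upper edge 188 mm and lower edge 20 mm above the bench, hinged at the cabinet's +y side. Friction hinge (0.25 N m): stays where it is left, needs a light push; no latch.
- door_push (a point): Point on the door's OUTER face, on the upper frame rail, 170 mm from the hinge line, 170 mm above the bench, 18 below the upper edge. Axes turn with the door: own -x points out of the outer face (push along +x to shut), own +y from the free edge to the hinge. A vertical bar handle stands 45 mm off the face 238 mm from the hinge, 50 to 140 mm above the bench.
- door_hinge (a point): Point on the door's vertical hinge line at the same height; its axes turn with the door. The outer face lies 19 mm off the hinge line along the own -x.
- start_button (a joint): Travel of the START button in m: 0 released, 0.006 fully down; a spring, 5 N fully down. START is the larger round button (30 mm across), nearest the right-hand (-y) end of the sloping panel.
- start_button_top (a point): Centre of the START button's face; about x = -130 mm, y = -95 mm in the cabinet's frame. Its own z axis points out of the panel (30 degrees from vertical, leaning to the cabinet's front).
- stop_button (a joint): Travel of the STOP button in m: 0 released, 0.005 fully down. The small round button (18 mm across), 65 mm to the left (+y) of START on the same panel. Not to be pressed.
- heart_sign: Heart-shaped sign piece with wet resin, about 62 x 68 x 27 high, brown sides and an opal face, lying loose on the tray. Origin at the centre of its underside.
- plus_sign: Plus-shaped sign piece with wet resin, 72 x 72 x 27 high, the same materials, lying loose on the tray. Origin at the centre of its underside.
- arrow_sign: Finished arrow-shaped sign piece, about 170 x 112 x 31 high, lying on the bench right of the tray, nearer the robot. Bystander.
- resin_bottle: White plastic bottle, 68 across, 170 high, standing at the right of the cabinet's front. Bystander.
- primer_jar: Amber jar, 56 across, 70 high, standing on the bench before the cabinet, to the right. Bystander.
- tape_roll: Cardboard roll, 100 across, 24 high, lying on the cabinet's top. Bystander.
- screwdriver: Screwdriver lying on the bench at the right. Bystander.
- cartridge: White sealant cartridge, 48 across, 235 high with nozzle, standing left of the cabinet. Bystander.
- cup: Grey plastic cup, 76 across, 90 high, on the bench at the left. Bystander.
- module_bin: Blue bin of LED modules, 150 x 110 x 60 high, on the bench at the far left. Bystander.
Not all that is in view belongs to the job. Leave any orange look-alike of the plus_sign alone.

How it is judged:
On the way, in this order (a step that is already met when the one before it is completed fails the run):
1. the tray is pushed fully home while the door is still open (x of tray in the frame of cabinet above -0.034 m and z of tray in the frame of cabinet below 0.078 m and value of joint door above 0.8 rad), for 0.2 s.
2. the door is pushed shut (value of joint door below 0.03 rad), for 0.2 s.
3. START is pressed down (value of joint start_button above 0.0045 m), for 0.05 s.
At the end, for the whole second after the job is handed in: The tray is within 6 mm of its stop, the door within 0.03 rad of shut, START has been pressed at least 4.5 mm and released, STOP is up, and both sign pieces lie flat on the tray (x of tray in the frame of cabinet above -0.034 m and z of tray in the frame of cabinet below 0.078 m and z of heart_sign in the frame of tray between -0.005 and 0.015 m and angle between each of heart_sign, plus_sign's own z axis and vertical below 0.15 rad and x of heart_sign in the frame of tray between -0.105 and 0.105 m and z of plus_sign in the frame of tray between -0.005 and 0.015 m and x of plus_sign in the frame of tray between -0.105 and 0.105 m and value of joint door below 0.03 rad and value of joint each of start_button, stop_button below 0.0015 m and linear speed of tray below 0.02 m/s); the robot touches nothing.
It fails at once if the robot touches a wet sign piece, or a piece is lifted, tipped or thrown off the tray (contact force between any of heart_sign, plus_sign and the fingers above 0.3 N or contact force between any of heart_sign, plus_sign and the arm above 0.3 N or not (z of heart_sign in the frame of tray between -0.005 and 0.015 m and angle between each of heart_sign, plus_sign's own z axis and vertical below 0.15 rad and x of heart_sign in the frame of tray between -0.105 and 0.105 m and z of plus_sign in the frame of tray between -0.005 and 0.015 m and x of plus_sign in the frame of tray between -0.105 and 0.105 m)).
It fails at once if the tray (faster than 0.35 m/s) or the door (faster than 2.5 rad/s) is slammed (linear speed of tray above 0.35 m/s or velocity of joint door below -2.5 rad/s).
It fails at once if the tray is lifted (15 mm) or pulled out further (z of tray in the frame of cabinet above 0.085 m or x of tray in the frame of cabinet below -0.145 m).
It fails at once if STOP is pressed, or START before the door is shut (value of joint stop_button above 0.0025 m or (value of joint start_button above 0.003 m and value of joint door above 0.06 rad)).
It fails at once if a bystander is moved more than 20 mm (distance of any of arrow_sign, resin_bottle, primer_jar, tape_roll, screwdriver, cartridge, cup, module_bin from where it was at the start of the episode above 0.02 m).
It also fails if it takes over 64 s, if anything falls off the work surface, if the arm or the gripper's body presses on something with over 40 N, if the wrist force passes 120 N, or if a joint passes its speed limit or range.

## Working session

There is one attempt and no reset: what is moved stays moved. The work goes in short steps, Python scripts to look and compute and a tool call to move; the robot and the scene stay as the last step left them, time stands still between calls to the robot, and variables do not carry over. Pictures are saved under pics/ and viewed, at most 10 in all, crops included, and the job is handed in when it is done.

Besides the shell and the picture viewer there is one more tool, called after "Request:" as name([rows], argument=value, ...), one row to a line, values as JSON. send_rows: Moves the arm, as the interface text tells. Its arguments: {"type":"object","properties":{"targets":{"type":"array","items":{"type":"array","items":{"type":"array","items":{"type":"number"}}}},"grip_force":{"type":"number"}},"required":["targets"]}

```bash
mkdir -p pics
python3 - <<'E'
from workcell import ctrl
import cv2,numpy as np
np.set_printoptions(precision=4,suppress=True)
for n in("scene","top"):
    cv2.imwrite(f"pics/{n}0.png",ctrl.capture(n)); print(n,ctrl.camera_model(n))
print(ctrl.get_obs())
E
```

```text
scene {'fov_y': 53.88471218753925, 'cx': 282.35319782386335, 'cy': 202.9591965571434, 'camera_from_world': array([[-0.9998,  0.017 ,  0.0071,  0.5798],
       [ 0.0137,  0.9442, -0.3291, -0.0024],
       [-0.0123, -0.3289, -0.9443,  1.6798],
       [ 0.    ,  0.    ,  0.    ,  1.    ]])}
top {'fov_y': 49.84538219450238, 'cx': 274.94403763146204, 'cy': 211.00610486852958, 'camera_from_world': array([[ 0.0135, -0.9999, -0.0016,  0.0605],
       [-0.9872, -0.013 , -0.1587,  0.5843],
       [ 0.1587,  0.0037, -0.9873,  1.3934],
       [ 0.    ,  0.    ,  0.    ,  1.    ]])}
{'t': 0.1, 'joint_positions': array([-1.5224,  0.3134,  1.4984,  0.    ,  1.331 , -0.2234]), 'joint_vel': array([-0.    , -0.0016, -0.0017,  0.0007,  0.0014,  0.0002]), 'joint_efforts': array([  0.0026, -41.2907, -26.0143,  -0.0002,   0.0031,   0.    ]), 'tcp_pos': array([ 0.1409, -0.5055,  0.2308]), 'eef_rot': array([-0.0006,  0.9908,  0.1355,  0.0001]), 'force': array([-0.4571,  0.0399, -0.3531]), 'ft_torque': array([ 0.0491,  0.0038, -0.0508]), 'grip_force': 0.0, 'opening': 0.08548857790253368}
```

View pics/scene0.png

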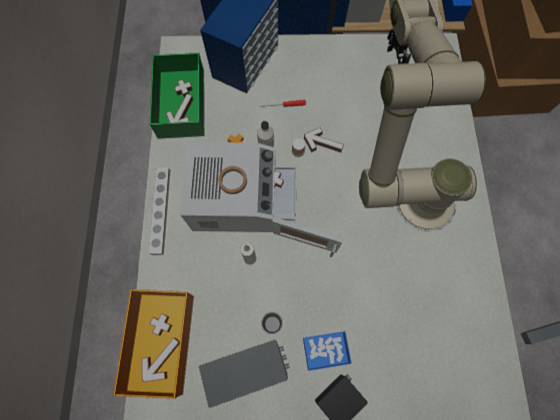

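View pics/top0.png

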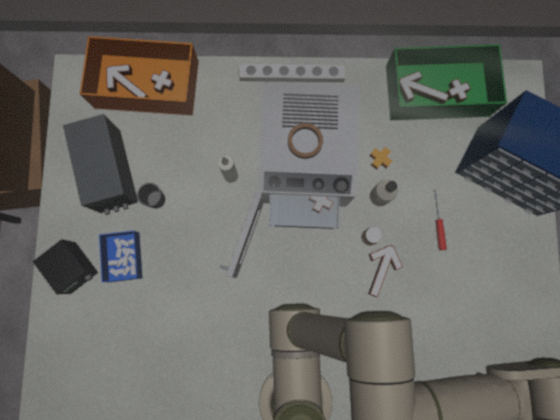

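Top view: cabinet (265–357, 85–195), tray (270–338, 195–227) in front of it, door from about (260,195) to (232,275), panel buttons at y≈185, jar (373,235), arrow (385,270), bottle (387,190). Enlarging to confirm the buttons and edges.

Run:
```python
import cv2
a=cv2.imread("pics/top0.png")[75:285,210:410]
b=cv2.imread("pics/scene0.png")[110:270,175:365]
cv2.imwrite("pics/topc.png",cv2.resize(cv2.convertScaleAbs(a,alpha=1.3),(570,598),interpolation=cv2.INTER_CUBIC))
cv2.imwrite("pics/scenec.png",cv2.resize(cv2.convertScaleAbs(b,alpha=1.3),(0,0),fx=3.7,fy=3.7,interpolation=cv2.INTER_CUBIC))
```

```text
(no output)
```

View pics/topc.png

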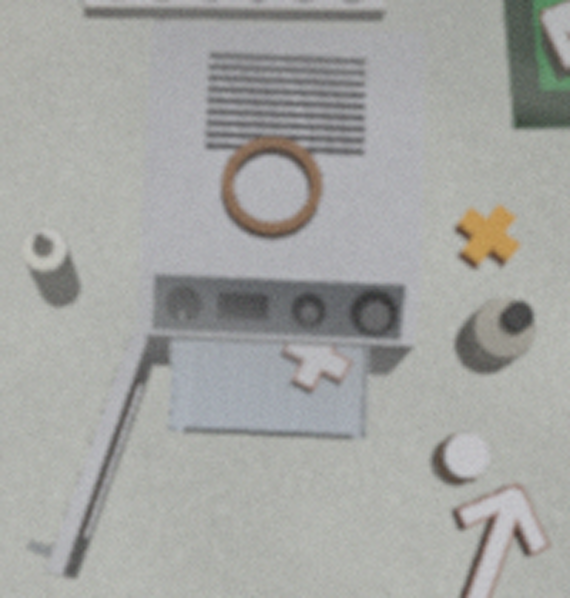

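View pics/scenec.png

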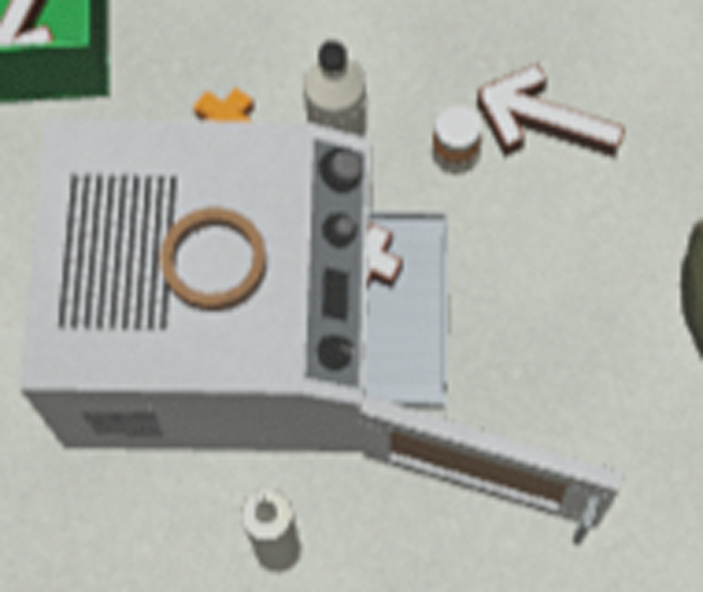

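Among round dark controls in the top picture: left knob (274,181), STOP (318,184), START (342,185). The rightmost is the larger one and sits at the −y end, so it matches START, with the smaller STOP to its left. The door stands past square on the +y side, with its handle and outer face to the left. Triangulating the corners now.

```bash
cat > h.py <<'E'
from workcell import ctrl
import numpy as np,cv2
np.set_printoptions(precision=4,suppress=True)
def cam(n):
    m=ctrl.camera_model(n); f=210/np.tan(np.radians(m["fov_y"])/2)
    return np.array([[f,0,m["cx"]],[0,f,m["cy"]],[0,0,1]]),m["camera_from_world"]
def ray(n,p):
    K,T=cam(n); d=T[:3,:3].T@np.linalg.solve(K,[p[0],p[1],1]); return -T[:3,:3].T@T[:3,3],d
def plane(n,p,z):
    o,d=ray(n,p); return o+d*(z-o[2])/d[2]
def tri(pt,ps):
    P=[cam(n)[0]@cam(n)[1][:3] for n in("top","scene")]
    X=cv2.triangulatePoints(P[0],P[1],np.array(pt,float),np.array(ps,float)).ravel(); X=X[:3]/X[3]
    e=[np.linalg.norm((q:=p@np.r_[X,1])[:2]/q[2]-m) for p,m in zip(P,(pt,ps))]
    return X,np.round(e,1)
E
python3 - <<'E'
from h import *
t=lambda u,v:(210+u/2.85-.3,75+v/2.848-.3)
s=lambda u,v:(175+u/3.7-.3,110+v/3.7-.3)
D=dict(start=((375,311),(346,169)),stop=((309,309),(342,229)),knob=((183,302),(337,352)),
 pB_R=((405,287),(316,140)),pF_R=((403,339),(367,151)),pB_L=((155,276),(306,377)),pF_L=((152,331),(357,386)),
 trayL=((182,430),(443,404)),trayR=((365,437),(445,215)),plus=((320,365),None),
 doorfree=((52,568),(618,481)),doorhinge=((150,338),(365,402)),
 jar=((466,456),(458,129)),bottlecap=((517,316),(332,55)))
for k,(a,b) in D.items():
    if b: print(k,*tri(t(*a),s(*b)))
for k,z in dict(start=.21,stop=.21,pF_R=.19,pF_L=.19,pB_R=.225,pB_L=.225,trayL=.106,trayR=.106,doorfree=.188,doorhinge=.188).items():
    a,b=D[k]; print(k,plane("top",t(*a),z),plane("scene",s(*b),z))
E
```

```text
start [ 0.6341 -0.1179  0.2148] [1.1 1. ]
stop [ 0.6369 -0.0531  0.2132] [0.5 0.5]
knob [0.6426 0.0727 0.2114] [0.6 0.6]
pB_R [ 0.6615 -0.1496  0.2124] [0.3 0.3]
pF_R [ 0.6125 -0.1505  0.1868] [0.7 0.7]
pB_L [0.6695 0.1    0.2161] [0.1 0.1]
pF_L [0.6205 0.1021 0.1893] [0.7 0.6]
trayL [0.5359 0.0729 0.0379] [0.5 0.5]
trayR [ 0.5278 -0.1278  0.0735] [0. 0.]
doorfree [0.3791 0.1974 0.1884] [0.1 0.1]
doorhinge [0.6166 0.1065 0.1579] [0.4 0.4]
jar [ 0.5102 -0.2414  0.0535] [0.2 0.1]
bottlecap [ 0.646  -0.2749  0.1595] [0.1 0.1]
start [ 0.6378 -0.1201  0.21  ] [ 0.6311 -0.1179  0.21  ]
stop [ 0.639  -0.0542  0.21  ] [ 0.6354 -0.0534  0.21  ]
pF_R [ 0.6137 -0.1511  0.19  ] [ 0.6103 -0.1473  0.19  ]
pF_L [0.6186 0.1029 0.19  ] [0.6224 0.1011 0.19  ]
pB_R [ 0.6592 -0.1479  0.225 ] [ 0.6602 -0.1426  0.225 ]
pB_L [0.6671 0.0998 0.225 ] [0.6693 0.1028 0.225 ]
trayL [0.5287 0.0717 0.106 ] [0.5372 0.0946 0.106 ]
trayR [ 0.5237 -0.1233  0.106 ] [ 0.5295 -0.1133  0.106 ]
doorfree [0.3795 0.1973 0.188 ] [0.3787 0.1975 0.188 ]
doorhinge [0.6118 0.1049 0.188 ] [0.615  0.1166 0.188 ]
```

Request:
send_rows([
  [[0.028,0.045,0.0,0,0,-0.03,1],[0.028,0.045,0.0,0,0,-0.03,1],[0.028,0.045,0,0,0,-0.03,1],[0.028,0.045,0,0,0,-0.03,1],[0.028,0.045,0,0,0,-0.03,1],[0.028,0.045,0,0,0,-0.03,1],[0.028,0.045,0,0,0,-0.03,1],[0.028,0.045,0,0,0,-0.03,1],[0.028,0.045,0,0,0,-0.03,1],[0.01,0.045,0,0,0,-0.03,1]],
])

```text
t: 1.35
tcp_pos: [0.4036, -0.054, 0.231]
eef_rot: [-0.0, 1.0, -0.014, -0.0]
force: [0.5, -0.3, 0.0]
opening: 0.0003
grip_force: 0.0
```

Next I tilt the tool so the fingers point forward, then lower in front of the tray.

Request:
send_rows([
  [[0.0,0.005,-0.01,0,-0.1,0,1],[0.0,0.005,-0.015,0,-0.1,0,1],[0.0,0.005,-0.015,0,-0.1,0,1],[0.0,0.005,-0.015,0,-0.1,0,1],[0.0,0.005,-0.015,0,-0.1,0,1],[0.0,0.005,-0.015,0,-0.1,0,1],[0.0,0.003,-0.015,0,-0.1,0,1],[0.0,0,-0.015,0,-0.1,0,1],[0.0,0,-0.015,0,-0.1,0,1],[0.0,0,-0.02,0,0,0,1]],
])

```text
t: 2.6
tcp_pos: [0.4054, -0.0144, 0.1012]
eef_rot: [-0.025, 0.928, -0.004, 0.371]
force: [-0.2, -0.8, 0.3]
opening: 0.0004
grip_force: 0.0
```

Run:
```python
from h import *
o=ctrl.get_obs(); print(o["tcp_pos"],o["eef_rot"],o["joint_positions"],o["force"])
a=ctrl.capture("top")[150:360,190:410]; b=ctrl.capture("scene")[110:270,235:455]
cv2.imwrite("pics/pre.png",np.vstack([cv2.resize(a,(400,382)),cv2.resize(b,(400,218))])[:600])
```

```text
[ 0.4054 -0.0144  0.1012] [-0.0254  0.9283 -0.0036  0.371 ] [-0.6396  0.0333  2.5292  1.6703  0.4658 -0.5899] [-0.1649 -0.7728  0.3487]
```

View pics/pre.png

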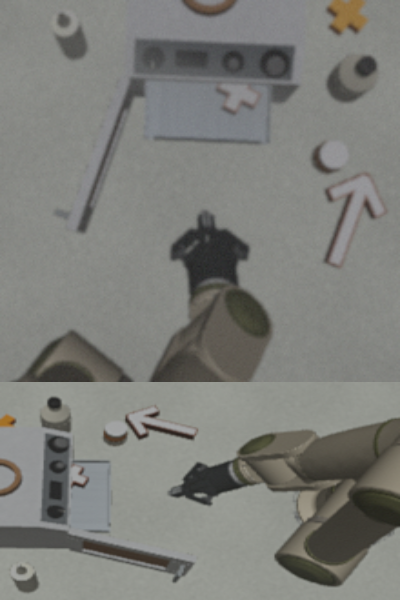

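The picture shows the fingertip (205,215) centred in front of the tray, clear of door and arrow. Approaching the plate.

Request:
send_rows([
  [[0.015,-0.002,-0.006,0,0,0,1],[0.02,-0.002,-0.005,0,-0.05,0,1],[0.02,-0.001,-0.005,0,-0.05,0,1],[0.015,-0.001,-0.005,0,-0.04,0,1],[0.01,0,0,0,0,0,1],[0,0,0,0,0,0,1]],
])

```text
t: 3.45
tcp_pos: [0.4862, -0.02, 0.0812]
eef_rot: [-0.026, 0.9, -0.001, 0.435]
force: [0.3, 0.0, 0.5]
opening: -0.0002
grip_force: 0.0
```

Request:
send_rows([
  [[0.006,0,0,0,0,0,1],[0.006,0,0,0,0,0,1],[0.006,0,0,0,0,0,1],[0.006,0,0,0,0,0,1],[0.006,0,0,0,0,0,1],[0.006,0,0,0,0,0,1]],
])

```text
t: 4.2
tcp_pos: [0.522, -0.0202, 0.0804]
eef_rot: [-0.026, 0.9, -0.002, 0.434]
force: [-0.3, 1.0, -0.5]
opening: 0.0004
grip_force: 0.0
```

Request:
send_rows([
  [[0.006,0,0,0,0,0,1],[0.006,0,0,0,0,0,1]],
])

```text
t: 4.45
tcp_pos: [0.5333, -0.02, 0.0799]
eef_rot: [-0.026, 0.901, -0.002, 0.434]
force: [-6.1, 0.3, 2.3]
opening: -0.0001
grip_force: 2.8
```

Run:
```python
from h import *
o=ctrl.get_obs(); print(o["tcp_pos"],o["force"])
a=ctrl.capture("top")[150:270,240:400]; b=ctrl.capture("scene")[130:240,235:395]
cv2.imwrite("pics/c1.png",np.vstack([cv2.resize(a,(420,315)),cv2.resize(b,(420,285))]))
```

```text
[ 0.5333 -0.02    0.0799] [-6.0547  0.3087  2.3116]
```

View pics/c1.png

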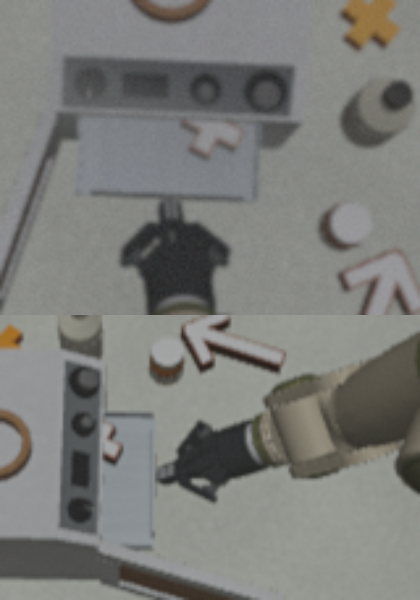

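The tip touches the plate near its centre (−6 N). Pushing gently.

Request:
send_rows([
  [[0.006,0,0,0,0,0,1],[0.007,0,0,0,0,0,1],[0.008,-0.0005,0,0,0,0,1],[0.008,0,0,0,0,0,1],[0.008,-0.0005,0,0,0,0,1],[0.008,0,0,0,0,0,1],[0.008,-0.0005,0,0,0,0,1],[0.006,0,0,0,0,0,1],[0.004,0,0,0,0,0,1],[0.003,0,0,0,0,0,1]],
])

```text
t: 5.8
tcp_pos: [0.5993, -0.0216, 0.0803]
eef_rot: [-0.026, 0.9, -0.002, 0.434]
force: [-6.7, -0.7, 4.0]
opening: -0.0002
grip_force: 3.6
```

Request:
send_rows([
  [[0.003,0,0,0,0,0,1],[0.003,0,0,0,0,0,1],[0.003,0,0,0,0,0,1],[0.003,0,0,0,0,0,1]],
])

```text
t: 6.3
tcp_pos: [0.6113, -0.0217, 0.0803]
eef_rot: [-0.026, 0.9, -0.002, 0.434]
force: [-6.7, -1.1, 3.8]
opening: -0.0002
grip_force: 3.6
```

Request:
send_rows([
  [[0.002,0,0,0,0,0,1],[0.002,0,0,0,0,0,1],[0.002,0,0,0,0,0,1]],
])

```text
t: 6.68
tcp_pos: [0.6172, -0.0217, 0.0803]
eef_rot: [-0.026, 0.9, -0.002, 0.434]
force: [-6.8, -0.1, 4.4]
opening: 0.0003
grip_force: 3.6
```

Request:
send_rows([
  [[0.002,0,0,0,0,0,1],[0.002,0,0,0,0,0,1]],
])

```text
t: 6.92
tcp_pos: [0.6204, -0.0215, 0.08]
eef_rot: [-0.026, 0.901, -0.002, 0.434]
force: [-37.0, -2.3, 23.6]
opening: 0.0001
grip_force: 18.3
```

Hard stop reached at the pads, at the expected place. Backing off and retracting.

Request:
send_rows([
  [[-0.001,0,0,0,0,0,1],[0,0,0,0,0,0,1],[-0.01,0,0,0,0,0,1],[-0.03,0,0,0,0,0,1],[-0.04,0,0.0,0,0,0,1],[-0.04,0,0.01,0,0.05,0,1],[-0.03,0,0.03,0,0.1,0,1],[0,0,0.045,0,0.1,0,1],[0,0,0.045,0,0.1,0,1],[0,0,0.045,0,0.1,0,1]],
])

```text
t: 8.18
tcp_pos: [0.4952, 0.0003, 0.1599]
eef_rot: [-0.072, 0.936, 0.014, 0.346]
force: [1.2, 0.3, -0.1]
opening: -0.0002
grip_force: 0.0
```

Run:
```python
from h import *
o=ctrl.get_obs(); print(o["tcp_pos"],o["eef_rot"])
a=ctrl.capture("top")[80:300,200:400]; b=ctrl.capture("scene")[130:280,175:395]
cv2.imwrite("pics/c2t.png",a);cv2.imwrite("pics/c2s.png",b)
cv2.imwrite("pics/c2.png",np.hstack([cv2.resize(a,(400,440),interpolation=2),cv2.resize(b,(400,440),interpolation=2)]))
```

```text
[0.4952 0.0003 0.1599] [-0.0716  0.9355  0.014   0.3457]
```

View pics/c2.png

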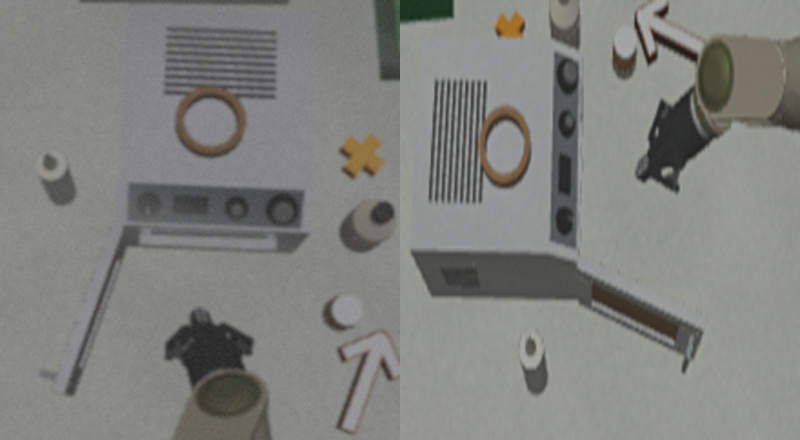

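The tray plate is now inside the opening (top half, y≈240), and the door hasn't moved. Computing the turn back to vertical and the door path.

Run:
```python
from h import *
from scipy.spatial.transform import Rotation as R
q=ctrl.get_obs()["eef_rot"]; r=R.from_quat(np.r_[q[1:],q[0]])
t=R.from_euler("z",0)*R.from_quat([1,0,0,0]); print((t*r.inv()).as_rotvec())
print(ctrl.get_obs()["joint_positions"])
H=np.array([.6112,.1055]); Y=np.array([[1,.032],[-.032,1]])
for a in (1.84,1.6,1.4,1.2,1.,.8,.6,.4,.2,.1,0):
    e=np.array([-np.sin(a),-np.cos(a)]);n=np.array([-np.cos(a),np.sin(a)])
    print(a,[H+Y@(.17*e+d*n) for d in(.019,.034)])
```

```text
[-0.1441  0.7122 -0.0305]
[-0.4663  0.0767  2.1954  1.0536  0.5026  0.2141]
1.84 [array([0.4544, 0.1741]), array([0.4589, 0.1884])]
1.6 [array([0.4426, 0.1349]), array([0.4435, 0.1499])]
1.4 [array([0.4401, 0.1008]), array([0.438 , 0.1157])]
1.2 [array([0.4445, 0.0669]), array([0.4395, 0.0811])]
1.0 [array([0.4555, 0.0345]), array([0.4478, 0.0474])]
0.8 [array([0.4727, 0.005 ]), array([0.4626, 0.0161])]
0.6 [array([ 0.4954, -0.0205]), array([ 0.4833, -0.0116])]
0.4 [array([ 0.5227, -0.041 ]), array([ 0.5091, -0.0347])]
0.2 [array([ 0.5536, -0.0557]), array([ 0.539 , -0.0522])]
0.1 [array([ 0.57  , -0.0606]), array([ 0.5551, -0.0586])]
0 [array([ 0.5868, -0.0639]), array([ 0.5718, -0.0634])]
```

Request:
send_rows([
  [[-0.01,0,0.03,0,0,0,1],[-0.01,0,0.04,0,0,0,1],[-0.01,0,0.03,0,0,0,1],[0,0,0.01,0,0,0,1],[0,0,0,0,0,0,1]],
])

```text
t: 8.9
tcp_pos: [0.4661, 0.0004, 0.2688]
eef_rot: [-0.072, 0.935, 0.015, 0.347]
force: [-0.1, 0.5, -1.4]
opening: -0.0002
grip_force: 0.0
```

Request:
send_rows([
  [[0,0.01,0.01,-0.018,0.089,-0.004,1],[0,0.02,0.0,-0.018,0.089,-0.004,1],[0,0.03,0,-0.018,0.089,-0.004,1],[0,0.03,0,-0.018,0.089,-0.004,1],[0,0.035,0,-0.018,0.089,-0.004,1],[0,0.035,0,-0.018,0.089,-0.004,1],[0,0.035,0,-0.018,0.089,-0.004,1],[0,0.025,0,-0.018,0.089,-0.004,1],[0,0,0,0,0,0,1]],
])

```text
t: 10.02
tcp_pos: [0.4659, 0.2221, 0.2764]
eef_rot: [-0.001, 1.0, 0.001, -0.004]
force: [-0.7, -0.0, -0.3]
opening: -0.0001
grip_force: 0.0
```

Request:
send_rows([
  [[0,0,-0.03,0,0,0,1],[0,0,-0.03,0,0,0,1],[0,0,-0.03,0,0,0,1],[0,0,-0.02,0,0,0,1],[0,0,-0.01,0,0,0,1],[-0.003,-0.01,0,0,0,0,1],[-0.003,-0.01,0,0,0,0,1],[-0.001,-0.006,0,0,0,0,1]],
])

```text
t: 11.02
tcp_pos: [0.4589, 0.1936, 0.1602]
eef_rot: [-0.001, 1.0, -0.002, -0.001]
force: [0.0, 2.1, 0.2]
opening: -0.0003
grip_force: 1.2
```

Run:
```python
from h import *
o=ctrl.get_obs(); print(o["tcp_pos"],o["eef_rot"],o["force"],o["ft_torque"])
a=ctrl.capture("top")[130:300,200:400]; b=ctrl.capture("scene")[170:300,245:395]
cv2.imwrite("pics/c3.png",np.hstack([cv2.resize(a,(400,400),interpolation=2),cv2.resize(b,(400,400),interpolation=2)]))
```

```text
[0.4589 0.1936 0.1602] [-0.0007  1.     -0.0021 -0.0008] [0.0101 2.0678 0.1626] [ 0.4249  0.1121 -0.0103]
```

View pics/c3.png

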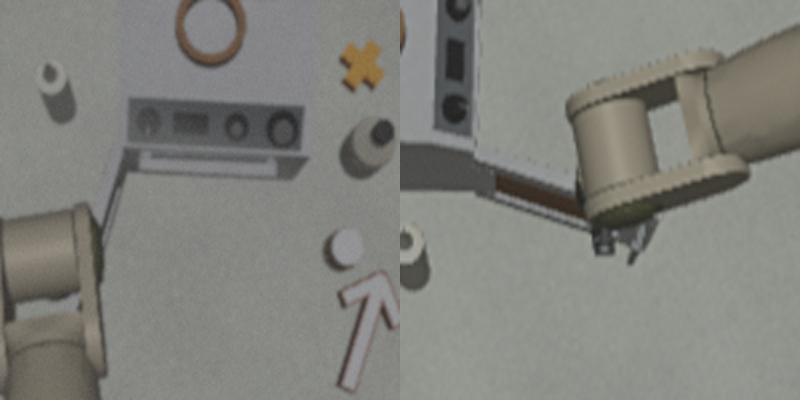

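The finger is in contact with the door's outer face (+2 N). Swinging it shut along the arc.

Request:
send_rows([
  [[-0.005,-0.012,0,0,0,0,1],[-0.005,-0.015,0,0,0,0,1],[-0.005,-0.016,0,0,0,0,1],[-0.003,-0.017,0,0,0,0,1],[-0.003,-0.017,0,0,0,0,1],[0.001,-0.017,0,0,0,0,1],[0.001,-0.017,0,0,0,0,1],[0.004,-0.017,0,0,0,0,1],[0.005,-0.017,0,0,0,0,1]],
])

```text
t: 12.25
tcp_pos: [0.4487, 0.048, 0.1595]
eef_rot: [-0.0, 1.0, -0.002, -0.002]
force: [0.3, 3.0, -0.6]
opening: 0.0003
grip_force: 1.0
```

Request:
send_rows([
  [[0.007,-0.016,0,0,0,0,1],[0.008,-0.016,0,0,0,0,1],[0.01,-0.014,0,0,0,0,1],[0.011,-0.014,0,0,0,0,1],[0.013,-0.012,0,0,0,0,1],[0.013,-0.011,0,0,0,0,1],[0.014,-0.009,0,0,0,0,1],[0.012,-0.007,0,0,0,0,1]],
])

```text
t: 13.25
tcp_pos: [0.5376, -0.0507, 0.1592]
eef_rot: [-0.0, 1.0, -0.002, -0.002]
force: [-2.2, 2.8, 0.7]
opening: -0.0
grip_force: 0.9
```

Request:
send_rows([
  [[0.008,-0.003,0,0,0,0,1],[0.008,-0.003,0,0,0,0,1],[0.007,-0.002,0,0,0,0,1],[0.005,-0.001,0,0,0,0,1],[0.004,0,0,0,0,0,1],[0.003,0,0,0,0,0,1]],
])

```text
t: 14.0
tcp_pos: [0.5722, -0.0588, 0.1597]
eef_rot: [-0.0, 1.0, -0.002, -0.001]
force: [-1.1, -0.8, 0.0]
opening: -0.0001
grip_force: 0.8
```

Request:
send_rows([
  [[0.002,0,0,0,0,0,1],[0.002,0,0,0,0,0,1],[0.002,0,0,0,0,0,1]],
])

```text
t: 14.38
tcp_pos: [0.578, -0.0589, 0.1596]
eef_rot: [-0.0, 1.0, -0.002, -0.001]
force: [-1.2, -2.2, 0.5]
opening: -0.0001
grip_force: 0.8
```

Request:
send_rows([
  [[0.002,0,0,0,0,0,1],[0.002,0,0,0,0,0,1],[0.002,0,0,0,0,0,1]],
])

```text
t: 14.75
tcp_pos: [0.5811, -0.0589, 0.1595]
eef_rot: [-0.0, 1.0, -0.002, -0.006]
force: [-28.3, -1.4, 13.2]
opening: 0.0001
grip_force: 14.3
```

The door is against its stop at the expected place. Backing off, rising and tilting 30°.

Request:
send_rows([
  [[-0.003,0,0,0,0,0,1],[0,0,0,0,0,0,1],[-0.02,0,0,0,0,0,1],[-0.03,0,0.01,0,0,0,1],[0,-0.01,0.04,0,-0.09,0,1],[0,-0.01,0.04,0,-0.09,0,1],[0.01,-0.01,0.02,0,-0.09,0,1],[0.01,-0.01,0,0,-0.09,0,1],[0.01,-0.01,0,0,-0.09,0,1],[0.01,-0.01,0,0,-0.07,0,1]],
])

```text
t: 16.0
tcp_pos: [0.5714, -0.1192, 0.2699]
eef_rot: [-0.0, 0.966, -0.002, 0.257]
force: [-0.2, 0.4, -0.4]
opening: -0.0002
grip_force: 0.0
```

Run:
```python
from h import *
o=ctrl.get_obs(); print(o["tcp_pos"],o["eef_rot"],o["force"])
a=ctrl.capture("top")[130:270,220:400]; b=ctrl.capture("scene")[110:250,215:355]
cv2.imwrite("pics/c4.png",np.hstack([cv2.resize(a,(450,350),interpolation=2),cv2.resize(b,(350,350),interpolation=2)]))
```

```text
[ 0.5714 -0.1192  0.2699] [-0.0005  0.9663 -0.0018  0.2574] [-0.151  0.408 -0.443]
```

View pics/c4.png

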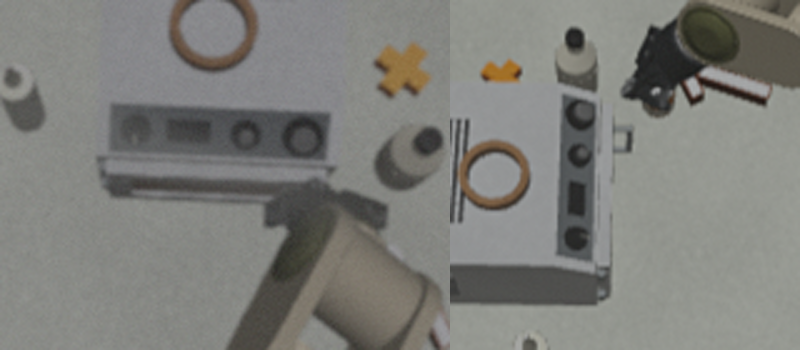

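The door (front strip y≈160–195, top half) lies flat along the cabinet front, and START (302,137) and STOP (246,135) are unobstructed. Moving above START and pressing.

Request:
send_rows([
  [[0.02,0,-0.005,0,0,0,1],[0.02,0,-0.013,0,0,0,1],[0.012,0,-0.015,0,0,0,1],[0.003,0,-0.007,0,0,0,1],[0.002,0,-0.0035,0,0,0,1],[0.002,0,-0.0035,0,0,0,1]],
])

```text
t: 16.85
tcp_pos: [0.6298, -0.1187, 0.223]
eef_rot: [-0.001, 0.967, -0.002, 0.256]
force: [-2.5, 1.5, 3.1]
opening: -0.0001
grip_force: 1.7
```

Request:
send_rows([
  [[0.001,0,-0.0017,0,0,0,1],[0.001,0,-0.0017,0,0,0,1]],
])

```text
t: 17.1
tcp_pos: [0.6315, -0.1188, 0.2204]
eef_rot: [-0.001, 0.967, -0.001, 0.256]
force: [-24.6, 2.9, 21.2]
opening: -0.0
grip_force: 15.3
```

Request:
send_rows([
  [[-0.0015,0,0.0025,0,0,0,1]],
])

```text
t: 17.23
tcp_pos: [0.6302, -0.1188, 0.2223]
eef_rot: [-0.001, 0.967, -0.002, 0.256]
force: [-3.1, 1.0, 1.4]
opening: -0.0001
grip_force: 1.9
```

Request:
send_rows([
  [[-0.001,0,0.0017,0,0,0,1]],
])

```text
t: 17.35
tcp_pos: [0.6294, -0.1188, 0.2238]
eef_rot: [-0.001, 0.967, -0.002, 0.256]
force: [-1.3, 0.9, 1.9]
opening: -0.0002
grip_force: 1.4
```

Request:
send_rows([
  [[-0.001,0,0.0017,0,0,0,1]],
])

```text
t: 17.48
tcp_pos: [0.6285, -0.1188, 0.2253]
eef_rot: [-0.001, 0.967, -0.002, 0.256]
force: [-1.1, 2.2, 1.5]
opening: 0.0001
grip_force: 0.9
```

Request:
send_rows([
  [[-0.001,0,0.0017,0,0,0,1]],
])

```text
t: 17.6
tcp_pos: [0.6275, -0.1191, 0.2268]
eef_rot: [-0.001, 0.967, -0.002, 0.256]
force: [-0.8, -0.4, -0.3]
opening: -0.0004
grip_force: 0.0
```

The force fell off like a spring over about 6 mm, so START went fully down and came back up. Retracting.

Request:
send_rows([
  [[-0.015,0,0.025,0,0,0,1],[-0.025,0,0.035,0,0,0,1],[-0.04,0,0.02,0,0,0,1],[-0.04,-0.04,0,0,0,0,1],[-0.04,-0.04,0,0,0,0,1],[-0.04,-0.04,0,0,0,0,1],[0,0,0,0,0,0,1],[0,0,0,0,0,0,1]],
])

```text
t: 18.6
tcp_pos: [0.4276, -0.2389, 0.3068]
eef_rot: [-0.001, 0.967, -0.002, 0.256]
force: [-0.6, 0.4, -0.2]
opening: 0.0001
grip_force: 0.0
```

Run:
```python
from h import *
print(ctrl.get_obs()["tcp_pos"],ctrl.get_obs()["force"])
a=ctrl.capture("top")[80:270,210:410]; b=ctrl.capture("scene")[110:270,175:365]
cv2.imwrite("pics/c5.png",np.hstack([cv2.resize(a,(400,380),interpolation=2),cv2.resize(b,(400,380),interpolation=2)]))
```

```text
[ 0.4276 -0.2389  0.3068] [-0.555   0.4036 -0.2132]
```

View pics/c5.png

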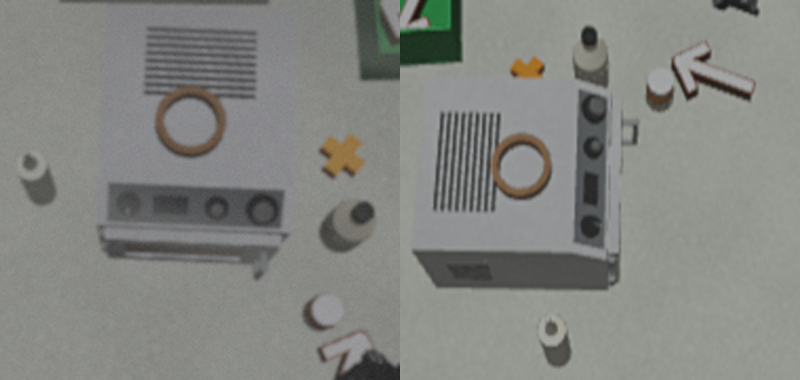

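The door is flat against the cabinet front, START is up, the bystanders haven't moved, and the arm is clear. Handing in.

```bash
python3 -c "
from workcell import ctrl
print(ctrl.job_done())"
```

```text
the job is handed in; nothing more can be done
None
```

I pushed the tray home, pushed the door shut, pressed START fully and let it go, then handed the job in at about 19 s; no verdict came back, but the forces and final pictures looked right for every step.

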